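Eject and draw out a photometer's filter slider

ROBOT

A 7-joint arm with a two-finger parallel gripper is mounted at the origin on a cart in front of the work surface, level with it; the furniture and walls round the work are solid. World frame = base frame: x ahead of the robot, y to its left, z up, the work surface at z = 0. Lengths are in m, angles in rad, forces in N, time in s.
With the tool pointing down it reaches from about 0.4 to 0.875 m from the base axis. Payload 19.3 kg.
Tool frame: the origin (TCP) lies between the finger pads; the fingertips stand 17 mm ahead of it and the grasp point (between the pads) lies 2 mm behind it; z points along the fingers, x is the direction in which the jaws open and shut, and the axes are right-handed (so a half turn about z gives the same grasp; the last joint's range is limited). The gripper opens to 85 mm and grips with 20 to 120 N. Pads are 22 mm wide; open, the fingers measure 114 mm over their backs; the gripper's body (76 mm by 85 mm) begins 54 mm behind the grasp point. The pads swing forward as they close: fully open they stand 13 mm farther back than shut.
Start: joints at [-1.309, 0.521, -0.036, 1.599, 0.021, 1.021, -0.113], TCP at [0.204, 0.591, 0.248] pointing down, gripper open.
Joint ranges: [-2.91, 2.91], [-0.3, 2.13], [-1.5, 1.42], [0.17, 2.43], [-1.26, 4.41], [0.16, 1.93], [-2.52, 2.52]. Speed limits (rad/s): [1.89, 1.89, 2.39, 2.39, 3.01, 3.01, 3.01].

INTERFACE

Orientations are given as [roll, pitch, yaw] about the fixed x, y, z axes, in that order (R = Rz(yaw) Ry(pitch) Rx(roll)).
In Python, from workcell import bot gives the robot as it stands. The module is installed in compiled form; this text tells all that it offers.
- The arm moves only by the tool arm_command, never from a script. Its argument "targets" is a list of rows, each a list of 6 numbers: the shift along the tool's x, y, z in mm, then the turn, a rotation vector about the tool's x, y, z in degrees. In form: [[x, y, z, wx, wy, wz], ...]. A call has 1 to 8 rows; each row shifts and turns the pose as measured when the row begins, along the tool's axes as they then stand; what a row does not reach is not made up. A row lasts 1/10 s, in which the tool goes at most 50 mm and 8.59 degrees, less where a joint would pass 70% of its speed; a pose out of reach is approached as far as the arm can. A call is refused whole if a number of a shift passes 50 or a number of a turn 8.59, either way. A call with a gripper value outside its range is refused whole. "grip" is the opening in per cent of the stroke, from 0 (shut) to 100 (fully open), set as the call begins (left out, the last holds). The fingers move at their own pace and stop on an object; "grip_force" is the grip in N (left out, the last holds). Time passes only in rows, so rows that do not move let the fingers close. It gives the time, the measured TCP pose, the force and the opening at its end, in the units of the state.
- bot.observe(): the state, without advancing time (a new reading comes with each control period).
- bot.grab_frame(name): name is "scene" or "top"; returns a dict with "color" (400x640x3 uint8, red, green, blue), "depth" (400x640 float32, m along the optical axis (not along the pixel's ray), 0 where there is no reading), "fov_y" (degrees; the focal length in pixels is half the picture's height over the tangent of half this angle, whatever the lens; pixels are square), "cx", "cy" (the principal point, pixels), "D" ([k1, k2, p1, p2, k3] as OpenCV has them; the pictures are not rectified), "R" (3x3) and "t" (3): a world point X has camera coordinates R X + t. Camera axes: x right, y down, z forward; pixel columns grow to the right and rows downward; lengths in m; the calibration is good to about 2 mm. A picture is of the moment at which its call begins.
- bot.job_done(): hands the job in, once; it reports no verdict.
The state is a dict: "clock": time; "qpos": joint angles; "qd": joint speeds; "joint_efforts": joint torques, N m; "position": TCP position; "tool_rot": TCP orientation; "force": force on the tool from outside, world axes, zero at the start; "moment": the same for the moment, N m; "grip_width": finger opening in m.
Only numpy, scipy, OpenCV 4.12 (cv2) and the standard library are available. Lean on these libraries where they do the work, as an engineer would, in place of code of your own. Each camera call takes 0.05 s, during which the arm holds its last target. There are 200 camera calls.

TASK

Take the filter slider out of the bench photometer for cleaning: twist the eject knob on top clockwise to its stop and let it spring back by itself, which kicks the slider part way out. Then draw the slider straight and level out of its channel onto the rest until its front edge just meets the end stop, and leave it there lying flat and square to the stop. Do it gently, without forcing or tipping the slider, and do not disturb the cup, the bottle and the tumbler near it.

Things in the scene. Friction and masses are not known exactly. Their poses are not given: they have to be found in the camera images.
- reader: bench photometer, fixed: white box 110 deep (x), 150 wide (y), 74 mm high. Origin on the worktop under the middle of its front face; x points into the box, z up. A channel 82.4 mm wide, 14 mm high, its floor 20 mm up, opens in the face; in front its floor goes on as an open rest (x -155 to 0 mm), 116 mm wide between side lips 10 mm high. The slider leaves along -x. Only the knob stands on top.
- knob (a joint): eject knob, rad: 0 at rest, grows as it is turned clockwise seen from above, stop at 1.22. A spring (0.05 N m at rest, 0.2 N m at the stop) turns it back when let go. On its way to the stop a pin inside pushes the slider out by about 40 mm; the slider stays there when the knob returns.
- knob_grip (a point): point on the knob's vertical axis at the height to grip, 102 mm above the worktop; x = 63, y = 36 mm of the reader. The knob is a black upright bar 60 mm long (along this point's x), 14 mm thick (y), its top 10 mm above this point, on a disc of 54 mm diameter whose top is 22 mm below this point. The point turns with the knob.
- slider_front (a point): middle of the slider's front edge, 6 mm above its underside; x points into the reader. Ejected, the gap between reader face and flange is about 43 mm (pushed in, 2 to 6 mm: too narrow for fingers). Pulled well off its centre line, or high on the flange, the slider may cock, jam or tip up; then ease off and pull again. Outside the channel nothing guides it.
- flange (a point): centre of the slider's upright flange: 10 mm thick (x), 90 mm wide (y), 32 mm high (from 16 mm below to 16 mm above this point), 11 mm behind the slider's front edge. The plate's top is 20 mm below this point. Its back face (toward the reader) can be hooked from above and pulled.
- slider_tail (a point): middle of the slider's rear edge, 95 mm behind slider_front.
- filter_slider: filter slider, loose, 0.2 to 0.4 kg: dark steel plate 95 mm long (x, into the reader), 80 mm wide (y), 12 mm thick with an upright black flange near its front edge; origin under the middle of the front edge. In the channel it has 1.2 mm clearance at each side and 2 mm in height; friction differs from case to case.
- end_stop: steel cross bar clamped on the rest, fixed, 138 mm wide, top 22.5 mm above the rest's floor (screw heads 4 mm more). Origin on the floor of the rest, in the middle of the face that the slider's front edge meets; the bar lies on the -x side of it. Where along the rest it is clamped differs from case to case; the slider is fully out of the channel before it gets there.
- cup: specimen cup with white cap, 52 mm wide, 64 mm high, loose; origin under its centre. Leave alone.
- stain_bottle: brown bottle with black cap, 45 mm wide, 90 mm high, loose; origin under its centre. Leave alone.
- tumbler: steel tumbler, 63 mm wide, 81 mm high, loose; origin under its centre. Leave alone.

How it is judged:
On the way, in this order (a step that is already met when the one before it is completed fails the run):
1. the knob is turned to its stop (past 1.1 rad) (value of joint knob above 1.1 rad), for 0.1 s.
2. the knob has sprung back (under 0.15 rad), the slider ejected part way (value of joint knob below 0.15 rad and x of slider_front in the frame of reader below -0.045 m and x of slider_tail in the frame of reader above 0.01 m), for 0.1 s.
3. the slider's tail is clear of the reader's face (x of slider_tail in the frame of reader below -0.003 m), for 0.1 s.
At the end, for the whole second after the job is handed in: The slider lies flat on the rest (within 3 mm of height), at rest, square to the reader within 0.06 rad, its front edge within 2.5 mm of the end stop and its tail out of the channel; the knob is back under 0.15 rad (x of slider_front in the frame of end_stop between -0.003 and 0.0025 m and z of each of slider_front, slider_tail in the frame of end_stop below 0.009 m and linear speed of filter_slider below 0.01 m/s and value of joint knob below 0.15 rad and angle between the x axis of filter_slider and the x axis of reader, either way round below 0.06 rad); the robot touches nothing.
It fails at once if the slider is forced in its channel (over 30 N against the reader) (contact force between filter_slider and reader above 30 N).
It fails at once if the slider is rammed against the end stop (over 30 N) (contact force between filter_slider and end_stop above 30 N).
It fails at once if the slider is tipped more than 0.1 rad (angle between filter_slider's own z axis and vertical above 0.1 rad).
It fails at once if the cup, the bottle or the tumbler is moved more than 25 mm (distance of any of cup, stain_bottle, tumbler from where it was at the start of the episode above 0.025 m).
It also fails if it takes over 61 s, if anything falls off the work surface, if the arm or the gripper's body presses on something with over 40 N, if the wrist force passes 120 N, or if a joint passes its speed limit or range.

## Working session

There is one attempt and no reset: what is moved stays moved. The work goes in short steps, Python scripts to look and compute and a tool call to move; the robot and the scene stay as the last step left them, time stands still between calls to the robot, and variables do not carry over. Pictures are saved under pics/ and viewed, about 8 in all and at most 12, crops included, and the job is handed in when it is done.

Besides the shell and the picture viewer there is one more tool, called after "Request:" as name(argument=value, ...) on one line, values as JSON. arm_command: Moves the arm, as the interface text tells. Its arguments: {"type":"object","properties":{"targets":{"type":"array"},"grip":{"type":"number"},"grip_force":{"type":"number"}},"required":["targets"]}

```bash
mkdir -p pics
cat > h.py <<'E'
import numpy as np, cv2
from workcell import bot
def K(f):
    fl=200/np.tan(np.radians(f["fov_y"]/2)); return np.array([[fl,0,f["cx"]],[0,fl,f["cy"]],[0,0,1.]])
def pts(f,uv,z):
    "pixels -> world points on plane z"
    n=cv2.undistortPoints(np.array(uv,float).reshape(-1,1,2),K(f),np.array(f["D"],float)).reshape(-1,2)
    R=np.array(f["R"]);t=np.array(f["t"]);c=-R.T@t
    d=np.c_[n,np.ones(len(n))]@R
    return c+d*((z-c[2])/d[:,2])[:,None]
def cloud(f):
    v,u=np.mgrid[0:400,0:640]; uv=np.c_[u.ravel(),v.ravel()].astype(float)
    n=cv2.undistortPoints(uv.reshape(-1,1,2),K(f),np.array(f["D"],float)).reshape(-1,2)
    d=f["depth"].ravel()[:,None]
    return ((np.c_[n,np.ones(len(n))]*d-np.array(f["t"]))@np.array(f["R"])).reshape(400,640,3)
def proj(f,X):
    p,_=cv2.projectPoints(np.array(X,float).reshape(-1,1,3),cv2.Rodrigues(np.array(f["R"]))[0],np.array(f["t"],float),K(f),np.array(f["D"],float)); return p.reshape(-1,2)
def save(f,name): cv2.imwrite("pics/"+name,f["color"][:,:,::-1])
E
python3 - <<'E'
from h import *
print(bot.observe())
for n in("scene","top"):
    f=bot.grab_frame(n); save(f,n+"0.png"); print(n,f["fov_y"],f["cx"],f["cy"],f["D"],-np.array(f["R"]).T@f["t"],f["R"])
    np.savez(n+"0.npz",**f)
E
```

```text
{'clock': 0.0, 'qpos': array([-1.30920501,  0.52202424, -0.03633249,  1.59994933,  0.02123319,
        1.02108143, -0.11282777]), 'qd': array([ 6.46260656e-04,  7.88431866e-04,  1.15865599e-03, -2.99980456e-04,
       -1.03641767e-03, -1.25296198e-03, -8.33959809e-05]), 'joint_efforts': array([-6.38615184e-04, -9.27099609e+01,  1.98000938e+00, -3.69926155e+01,
        1.79554633e-02,  8.09243415e-03,  1.14286436e-05]), 'position': array([0.20352938, 0.59063128, 0.2477403 ]), 'tool_rot': array([3.14149238e+00, 1.07180467e-03, 1.23898792e+00]), 'force': array([ 0.05784183,  0.16055952, -0.56855585]), 'moment': array([-0.00171038, -0.00308425, -0.00259273]), 'grip_width': 0.08522881497147844}
scene 55.21605423754555 325.93056060528335 199.5595893014569 [-0.01670708  0.          0.          0.          0.        ] [ 0.12638362 -0.62620647  0.50964406] [[ 0.82199657 -0.5693499   0.01274106]
 [-0.26874549 -0.40753085 -0.87275109]
 [ 0.50209312  0.7139743  -0.48799918]]
top 48.99743765029539 324.5353094150746 192.75580784404335 [-0.1223573  0.         0.         0.         0.       ] [ 0.46500586 -0.03677265  1.17712599] [[-0.00170561 -0.99992898 -0.01179548]
 [-0.99671998  0.00265427 -0.08088411]
 [ 0.08090968  0.01161883 -0.99665371]]
```

View pics/scene0.png

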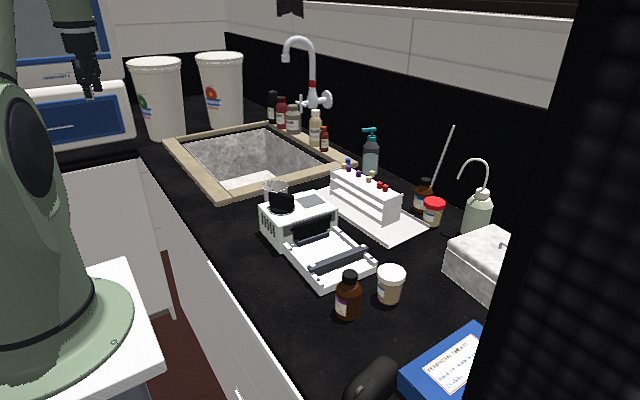

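View pics/top0.png

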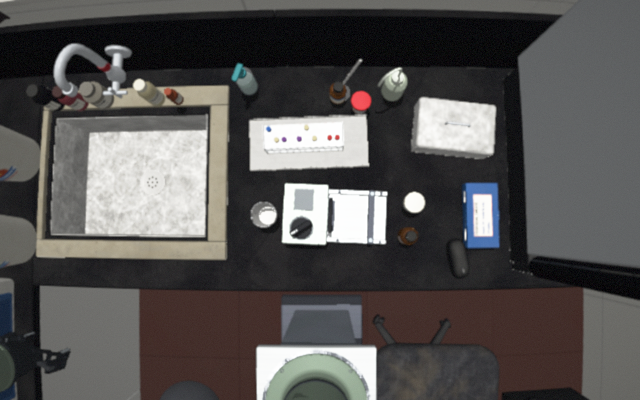

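The scene view shows the photometer with the black knob at about (281,200) and the flange at about (310,230). The rest with its dark cross bar runs to about (340,258), with the bottle at (348,297) and the cup at (390,285). In the top view the reader box spans about (283..327, 184..243), with the knob at (301,228), the flange at (331,214) and the end stop near (372,217). The tumbler is at (264,214), the cup at (414,203) and the bottle at (408,236).

Run:
```python
from h import *
f=dict(np.load("top0.npz"))
c=cv2.resize(f["color"][172:256,245:425],None,fx=4.4,fy=4.4,interpolation=cv2.INTER_CUBIC)
cv2.imwrite("pics/top0c.png",c[:,:,::-1])
# box top by depth height
P=cloud(f)
for lo,hi,z in((.066,.082,.074),):
    m=((P[...,2]>lo)&(P[...,2]<hi)&(f["depth"]>0)).astype(np.uint8)
    m[:, :270]=0;m[:,345:]=0;m[:175]=0;m[255:]=0
    m=cv2.morphologyEx(m,cv2.MORPH_OPEN,np.ones((3,3)))
    cs,_=cv2.findContours(m,cv2.RETR_EXTERNAL,cv2.CHAIN_APPROX_NONE)
    q=max(cs,key=cv2.contourArea)
    w=pts(f,q.reshape(-1,2),z)[:,:2]
    print(cv2.minAreaRect((w*1000).astype(np.float32)))
# heights along rest centre row
for r in (200,214,225): print(r,[(u,*np.round(P[r,u]*1000).astype(int)) for u in range(318,396,3)])
```

```text
((503.0066223144531, 25.431041717529297), (111.17678833007812, 149.6429901123047), 87.49378967285156)
200 [(318, np.int64(536), np.int64(-7), np.int64(75)), (321, np.int64(536), np.int64(-15), np.int64(72)), (324, np.int64(536), np.int64(-23), np.int64(75)), (327, np.int64(536), np.int64(-30), np.int64(74)), (330, np.int64(537), np.int64(-38), np.int64(64)), (333, np.int64(539), np.int64(-46), np.int64(32)), (336, np.int64(540), np.int64(-54), np.int64(19)), (339, np.int64(539), np.int64(-61), np.int64(23)), (342, np.int64(540), np.int64(-69), np.int64(17)), (345, np.int64(540), np.int64(-77), np.int64(19)), (348, np.int64(540), np.int64(-85), np.int64(20)), (351, np.int64(540), np.int64(-93), np.int64(17)), (354, np.int64(540), np.int64(-101), np.int64(17)), (357, np.int64(540), np.int64(-109), np.int64(20)), (360, np.int64(539), np.int64(-117), np.int64(20)), (363, np.int64(540), np.int64(-125), np.int64(15)), (366, np.int64(539), np.int64(-133), np.int64(22)), (369, np.int64(538), np.int64(-139), np.int64(40)), (372, np.int64(538), np.int64(-147), np.int64(40)), (375, np.int64(539
[... 2331 characters left out ...]
t64(-101), np.int64(20)), (357, np.int64(474), np.int64(-109), np.int64(20)), (360, np.int64(474), np.int64(-117), np.int64(17)), (363, np.int64(474), np.int64(-124), np.int64(23)), (366, np.int64(474), np.int64(-133), np.int64(15)), (369, np.int64(473), np.int64(-138), np.int64(40)), (372, np.int64(473), np.int64(-146), np.int64(38)), (375, np.int64(473), np.int64(-156), np.int64(18)), (378, np.int64(473), np.int64(-164), np.int64(20)), (381, np.int64(473), np.int64(-172), np.int64(20)), (384, np.int64(473), np.int64(-180), np.int64(17)), (387, np.int64(473), np.int64(-191), np.int64(-5)), (390, np.int64(473), np.int64(-199), np.int64(-4)), (393, np.int64(473), np.int64(-206), np.int64(1))]
```

View pics/top0c.png

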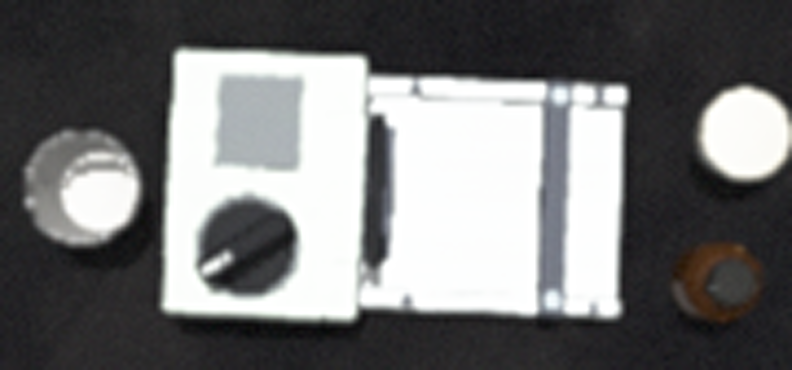

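The crop confirms the layout. The knob bar runs from its white pointer mark at crop (215,262) up to about (285,225), and the flange lies just right of the box face. The bar of the end stop is at crop x≈555. Next I measure the knob's bar angle and the end stop.

Run:
```python
from h import *
f=dict(np.load("top0.npz")); g=dict(np.load("scene0.npz"))
th=np.radians(87.5); ex=np.array([np.cos(th),np.sin(th)]); ey=np.array([-ex[1],ex[0]]); o=np.array([.503,.0254])-.055*ex
print("o",o)
def rf(p): return np.c_[(p[...,:2].reshape(-1,2)-o)@ex,(p[...,:2].reshape(-1,2)-o)@ey,p[...,2].ravel()]
for n,fr in(("top",f),("scene",g)):
    P=rf(cloud(fr)); ok=fr["depth"].ravel()>0
    m=ok&(np.hypot(P[:,0]-.063,P[:,1]-.036)<.04)&(P[:,2]>.098)&(P[:,2]<.125)
    q=P[m]; print(n,"knob",len(q),q.mean(0),cv2.minAreaRect((q[:,:2]*1000).astype(np.float32)), np.percentile(q[:,2],[5,50,95]))
    w,v=np.linalg.eigh(np.cov(q[:,:2].T)); print(" angle in reader",np.degrees(np.arctan2(v[1,1],v[0,1])))
    m=ok&(abs(P[:,1])<.065)&(P[:,0]<-.06)&(P[:,0]>-.15)&(P[:,2]>.035)&(P[:,2]<.05); q=P[m]; print(" stop",len(q),np.percentile(q[:,0],[0,2,50,98,100]),np.median(q[:,2]))
    m=ok&(abs(P[:,1])<.06)&(P[:,0]<.02)&(P[:,0]>-.03)&(P[:,2]>.06)&(P[:,2]<.072)&(fr["color"].reshape(-1,3).max(1)<90); q=P[m]; print(" flange",len(q),np.percentile(q[:,0],[2,50,98]),np.percentile(q[:,1],[2,50,98]))
# colour edge profile of stop on top view, along rows, on z=.0425 plane
c=f["color"].mean(2)
for r in(196,205,214,223): 
    w=rf(pts(f,[(u,r) for u in range(362,380)],.0425)); print(r,[(int(1000*a),int(b)) for a,b in zip(w[:,0],c[r,362:380])])
```

```text
o [ 0.50060093 -0.02954765]
top knob 144 [0.06311011 0.03572014 0.11040868] ((63.43925094604492, 35.713661193847656), (59.54242706298828, 13.991586685180664), 34.84441375732422) [0.10667427 0.11062445 0.11367951]
 angle in reader -144.97849721131692
 stop 315 [-0.12180931 -0.12145184 -0.11345866 -0.10574761 -0.1054093 ] 0.04123894583024994
 flange 126 [-0.0124656  -0.00781901 -0.00339109] [-0.03766208  0.00412142  0.04194013]
scene knob 214 [0.05758129 0.03738064 0.10743648] ((60.41394805908203, 36.08476257324219), (59.334041595458984, 15.375646591186523), 36.218326568603516) [0.09928153 0.10874836 0.11318704]
 angle in reader -143.09836369930252
 stop 483 [-0.12454844 -0.12398469 -0.11966295 -0.10811609 -0.10547376] 0.042470664247651405
 flange 297 [-0.01567423 -0.01141213 -0.00035027] [-0.05623366  0.00259683  0.05578806]
196 [(-88, 247), (-91, 247), (-94, 247), (-96, 247), (-99, 248), (-101, 242), (-104, 161), (-107, 123), (-109, 130), (-112, 140), (-114, 144), (-117, 136), (-120, 172), (-122, 242), (-125, 249), (-127, 242), (-130, 213), (-133, 188)]
205 [(-89, 253), (-92, 253), (-94, 253), (-97, 253), (-100, 255), (-102, 255), (-105, 168), (-107, 121), (-110, 130), (-113, 126), (-115, 126), (-118, 139), (-120, 211), (-123, 255), (-126, 254), (-128, 253), (-131, 253), (-133, 253)]
214 [(-90, 253), (-93, 253), (-95, 253), (-98, 254), (-100, 255), (-103, 207), (-106, 124), (-108, 125), (-111, 127), (-113, 128), (-116, 126), (-119, 145), (-121, 223), (-124, 254), (-126, 254), (-129, 253), (-131, 253), (-134, 253)]
223 [(-91, 253), (-94, 253), (-96, 254), (-99, 255), (-101, 255), (-104, 186), (-106, 128), (-109, 127), (-112, 126), (-114, 126), (-117, 129), (-119, 169), (-122, 242), (-125, 255), (-127, 254), (-130, 254), (-132, 254), (-135, 254)]
```

```bash
cat > d.py <<'E'
import sys; from workcell import bot; import numpy as np
from scipy.spatial.transform import Rotation as R
def delta(x,y,z,yaw,show=True):
    s=bot.observe(); Rc=R.from_euler("xyz",s["tool_rot"]); Rt=R.from_euler("xyz",[np.pi,0,np.radians(yaw)])
    d=Rc.inv().apply(np.array([x,y,z])-s["position"])*1000
    print("t %.2f pos"%s["clock"],np.round(s["position"]*1000,1),"rpy",np.round(np.degrees(s["tool_rot"]),2),"F",np.round(s["force"],1),"M",np.round(s["moment"],2),"w %.1f"%(s["grip_width"]*1e3),"q",np.round(s["qpos"],2))
    print("need mm",np.round(d,1),"deg",np.round(np.degrees((Rc.inv()*Rt).as_rotvec()),2))
if __name__=="__main__": delta(*map(float,sys.argv[1:]))
E
python3 d.py .4674 .035 .2 33
```

```text
t 0.10 pos [203.5 590.6 247.8] rpy [1.800e+02 5.000e-02 7.099e+01] F [-0.7 -1.3  0.7] M [ 0.05 -0.03 -0.02] w 85.6 q [-1.31  0.52 -0.04  1.6   0.02  1.02 -0.11]
need mm [-439.3  430.5   48.3] deg [2.000e-02 5.000e-02 3.799e+01]
```

Request:
arm_command(targets=[[-34,33,0,0,0,0],[-34,33,0,0,0,0],[-34,33,0,0,0,0],[-34,33,0,0,0,0],[-34,33,0,0,0,0],[-34,33,0,0,0,0],[-34,33,0,0,0,0],[-34,33,0,0,0,0]])

```text
clock: 0.9
position: [0.3656, 0.2391, 0.2451]
tool_rot: [-3.139, 0.003, 1.248]
force: [1.9, 0.0, 0.8]
grip_width: 0.085
```

```bash
python3 d.py .4674 .035 .2 33
```

```text
t 0.90 pos [365.6 239.1 245.1] rpy [-1.7987e+02  1.7000e-01  7.1530e+01] F [1.9 0.  0.8] M [ 0.06 -0.02  0.  ] w 85.0 q [-0.77  0.23  0.06  2.07 -0.02  0.84  0.55]
need mm [-161.2  161.3   45.2] deg [-0.07  0.21 38.53]
```

Request:
arm_command(targets=[[-34,34,0,0,0,0],[-34,34,0,0,0,0],[-34,34,0,0,0,0],[-30,30,0,0,0,0],[-15,15,0,0,0,8],[0,0,8,0,0,8],[0,0,8,0,0,8],[0,0,8,0,0,8]])

```text
clock: 1.7
position: [0.4624, 0.0365, 0.2213]
tool_rot: [3.14, 0.003, 0.663]
force: [0.2, 0.8, -0.2]
grip_width: 0.0852
```

```bash
python3 d.py .4674 .035 .14 33
```

```text
t 1.70 pos [462.4  36.5 221.3] rpy [1.7989e+02 1.4000e-01 3.7990e+01] F [ 0.2  0.8 -0.2] M [-0.01 -0.03 -0.03] w 85.2 q [-0.46  0.32  0.31  2.05 -0.13  0.79  0.59]
need mm [ 3.2  4.2 81.3] deg [0.12 0.14 4.99]
```

Request:
arm_command(targets=[[3,4,25,0,0,5],[0,0,25,0,0,0],[0,0,25,0,0,0],[0,0,20,0,0,0],[0,0,15,0,0,0]])

```text
clock: 2.2
position: [0.4676, 0.0349, 0.1077]
tool_rot: [3.138, 0.001, 0.566]
force: [1.2, -0.9, 0.2]
grip_width: 0.0857
```

```bash
python3 d.py .4674 .035 .103 33
```

```text
t 2.20 pos [467.6  34.9 107.7] rpy [1.7981e+02 6.0000e-02 3.2420e+01] F [ 1.2 -0.9  0.2] M [-0.01 -0.05 -0.01] w 85.7 q [-0.39  0.52  0.25  2.13 -0.24  0.52  0.6 ]
need mm [-0.1 -0.2  4.7] deg [ 0.19  0.06 -0.58]
```

Request:
arm_command(targets=[[0,0,4,0,0,0],[0,0,0,0,0,0],[0,0,0,0,0,0],[0,0,0,0,0,0],[0,0,0,0,0,0],[0,0,0,0,0,0],[0,0,0,0,0,0],[0,0,0,0,0,0]], grip=0, grip_force=30)

```text
clock: 3.0
position: [0.4683, 0.0355, 0.104]
tool_rot: [3.138, -0.0, 0.567]
force: [2.8, -0.3, -12.8]
grip_width: 0.0132
```

```bash
python3 d.py .4674 .035 .103 33
```

```text
t 3.00 pos [468.3  35.5 104. ] rpy [ 1.7978e+02 -1.0000e-02  3.2460e+01] F [  2.8  -0.3 -12.8] M [ 0.02 -0.63 -0.04] w 13.2 q [-0.39  0.53  0.24  2.13 -0.25  0.51  0.6 ]
need mm [-1.1 -0.1  1. ] deg [ 0.22 -0.01 -0.54]
```

Request:
arm_command(targets=[[0,0,0,0,0,4],[0,0,0,0,0,5],[0,0,0,0,0,5],[0,0,0,0,0,5],[0,0,0,0,0,5],[0,0,0,0,0,5]])

```text
clock: 3.6
position: [0.4689, 0.0357, 0.104]
tool_rot: [3.139, -0.003, 0.044]
force: [4.5, -0.7, -15.8]
grip_width: 0.0133
```

```bash
python3 d.py .4674 .035 .104 -37
```

```text
t 3.60 pos [468.9  35.7 104. ] rpy [179.83  -0.19   2.52] F [  4.5  -0.7 -15.8] M [-0.07 -0.67  0.18] w 13.3 q [-0.5   0.55  0.39  2.13 -0.4   0.52  0.23]
need mm [-1.6  0.6  0. ] deg [ 0.1  -0.24 39.52]
```

Request:
arm_command(targets=[[-0.7,0,0,0,0,5],[0,0,0,0,0,5],[0,0,0,0,0,5],[0,0,0,0,0,5],[0,0,0,0,0,5],[0,0,0,0,0,5]])

```text
clock: 4.2
position: [0.4696, 0.0356, 0.104]
tool_rot: [3.141, -0.007, -0.5]
force: [4.7, -1.2, -14.7]
grip_width: 0.0128
```

```bash
python3 d.py .4674 .035 .104 -37
```

```text
t 4.20 pos [469.6  35.6 104. ] rpy [179.98  -0.41 -28.64] F [  4.7  -1.2 -14.7] M [-0.3  -0.59  0.24] w 12.8 q [-0.6   0.59  0.53  2.14 -0.56  0.55 -0.15]
need mm [-1.6  1.6  0. ] deg [-0.01 -0.41  8.36]
```

Request:
arm_command(targets=[[0,0,0,0,0,3],[0,0,0,0,0,3],[0,0,0,0,0,1],[0,0,0,0,0,0],[0,0,0,0,0,0]])

```text
clock: 4.7
position: [0.4697, 0.0355, 0.104]
tool_rot: [-3.142, -0.008, -0.627]
force: [3.9, -1.6, -13.0]
grip_width: 0.0135
```

```bash
python3 d.py .4674 .035 .104 -37
```

```text
t 4.70 pos [469.7  35.5 104. ] rpy [-180.     -0.44  -35.91] F [  3.9  -1.6 -13. ] M [-0.21 -0.48  0.2 ] w 13.5 q [-0.63  0.6   0.57  2.14 -0.6   0.56 -0.25]
need mm [-1.6  1.8  0. ] deg [-0.01 -0.44  1.09]
```

Request:
arm_command(targets=[[0,0,0,0,0,1.5],[0,0,0,0,0,1],[0,0,0,0,0,0]])

```text
clock: 5.0
position: [0.4698, 0.0355, 0.104]
tool_rot: [-3.141, -0.008, -0.672]
force: [3.3, -2.2, -12.8]
grip_width: 0.0134
```

```bash
cat > m.py <<'E'
from h import *
import sys
th=np.radians(87.5); ex=np.array([np.cos(th),np.sin(th)]); ey=np.array([-ex[1],ex[0]]); o=np.array([.503,.0254])-.055*ex
def rf(p): return np.c_[(p[...,:2].reshape(-1,2)-o)@ex,(p[...,:2].reshape(-1,2)-o)@ey,p[...,2].ravel()]
def flange(fr):
    P=rf(cloud(fr)); col=fr["color"].reshape(-1,3).astype(int)
    m=(fr["depth"].ravel()>0)&(abs(P[:,1])<.055)&(P[:,0]<-.002)&(P[:,0]>-.125)&(P[:,2]>.055)&(P[:,2]<.08)&(col.max(1)<90); q=P[m]
    if len(q)>10:
        k=np.polyfit(q[:,1],q[:,0],1); print("flange n",len(q),"x",np.round(np.percentile(q[:,0],[2,50,98])*1e3,1),"y",np.round(np.percentile(q[:,1],[2,50,98])*1e3,1),"x0 %.1f slope %.3f"%(k[1]*1e3,k[0]))
if __name__=="__main__":
    for n in("top","scene"):
        f=bot.grab_frame(n); print(n); flange(f); save(f,n+sys.argv[1]+".png")
E
python3 d.py .4674 .035 .104 -37; python3 m.py 1
```

```text
t 5.00 pos [469.8  35.5 104. ] rpy [-179.97   -0.44  -38.52] F [  3.3  -2.2 -12.8] M [-0.24 -0.51  0.51] w 13.4 q [-0.63  0.6   0.58  2.14 -0.61  0.56 -0.28]
need mm [-1.6  1.8  0. ] deg [-0.02 -0.44 -1.52]
top
flange n 130 x [-52.3 -47.2 -42.4] y [-36.7   2.6  41.4] x0 -47.1 slope -0.023
scene
flange n 410 x [-54.8 -51.7  -2.1] y [-46.    0.9  48.9] x0 -37.6 slope -0.023
```

The moment about z rose to 0.51 N m, so the knob is at its stop. The flange has moved about 39 mm out. Now I release the knob.

Request:
arm_command(targets=[[0,0,0,0,0,0],[0,0,0,0,0,0],[0,0,0,0,0,0],[0,0,0,0,0,0],[0,0,0,0,0,0],[0,0,0,0,0,0],[0,0,-25,0,0,0],[0,0,-25,0,0,0]], grip=100)

```text
clock: 5.9
position: [0.4682, 0.0355, 0.1543]
tool_rot: [3.14, -0.004, -0.673]
force: [0.1, 0.1, 0.2]
grip_width: 0.0852
```

Request:
arm_command(targets=[[0,0,-15,0,0,0],[0,0,-10,0,0,0],[0,0,0,0,0,0]])

```text
clock: 6.2
position: [0.4692, 0.0358, 0.1825]
tool_rot: [-3.14, -0.006, -0.673]
force: [-0.0, 0.8, -0.1]
grip_width: 0.0856
```

```bash
python3 m.py 2
python3 - <<'E'
from m import *
a=cv2.imread("pics/top2.png")[172:256,245:425]; b=cv2.imread("pics/scene2.png")[150:320,230:420]
cv2.imwrite("pics/c2.png",np.vstack([cv2.resize(a,(600,280)),cv2.resize(b,(358,320))[:, :][:320].copy() if 0 else cv2.copyMakeBorder(cv2.resize(b,(358,320)),0,0,0,242,cv2.BORDER_CONSTANT)]))
E
python3 d.py .5 -.055 .12 -2.5
```

```text
top
flange n 131 x [-52.3 -47.3 -42.4] y [-36.7   2.7  41.3] x0 -47.1 slope -0.023
scene
flange n 395 x [-54.8 -52.1  -2.1] y [-48.5   0.2  45.1] x0 -38.5 slope -0.083
t 6.30 pos [468.6  35.8 181.3] rpy [-179.97   -0.3   -38.54] F [-0.6  0.8  0.1] M [-0.    0.01 -0.03] w 85.7 q [-0.76  0.48  0.74  2.09 -0.47  0.74 -0.39]
need mm [80.8 51.5 61.7] deg [  0.07  -0.3  -36.04]
```

View pics/c2.png

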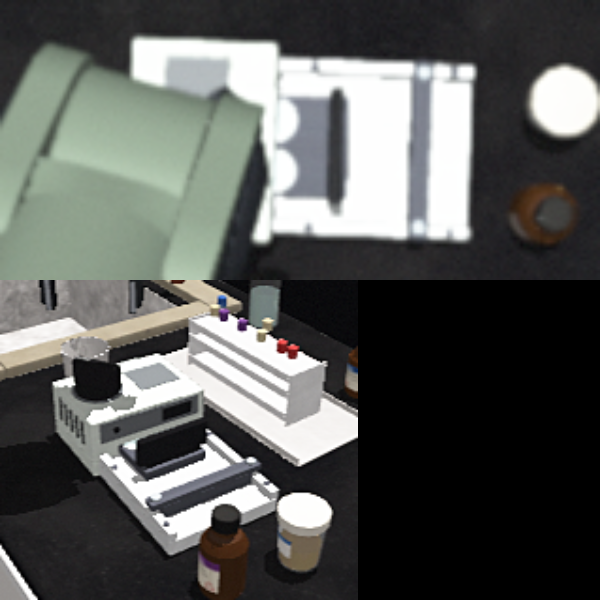

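The slider is out part way, with the flange at crop (338,150) and the plate visible behind it. In the scene crop the knob looks back at its first angle. Next I move to the gap, fingers about 50 mm apart, so that both hook behind the flange.

Request:
arm_command(targets=[[25,15,0,0,0,-8],[22,18,0,0,0,-8],[18,20,0,0,0,-8],[0,10,0,0,0,-8],[0,0,0,0,0,-4]], grip=59)

```text
clock: 6.8
position: [0.4948, -0.0549, 0.1768]
tool_rot: [3.138, 0.002, -0.018]
force: [0.2, -0.1, -0.0]
grip_width: 0.0503
```

```bash
python3 d.py .4982 -.0505 .1 -2.5
```

```text
t 6.80 pos [494.8 -54.9 176.8] rpy [ 1.7979e+02  1.0000e-01 -1.0300e+00] F [ 0.2 -0.1 -0. ] M [-0.02  0.01 -0.05] w 50.3 q [-0.4   0.48  0.52  2.02 -0.34  0.74  0.31]
need mm [ 3.5 -4.7 76.8] deg [0.21 0.1  1.47]
```

Request:
arm_command(targets=[[3.5,-4.7,10,0.2,0.1,1.5],[0,0,20,0,0,0],[0,0,20,0,0,0],[0,0,15,0,0,0],[0,0,5,0,0,0]])

```text
clock: 7.3
position: [0.4977, -0.0485, 0.099]
tool_rot: [-3.14, 0.003, -0.06]
force: [0.2, 0.2, -0.2]
grip_width: 0.05
```

```bash
python3 d.py .4982 -.0505 .056 -2.5; python3 m.py 3
python3 - <<'E'
import cv2,numpy as np
a=cv2.imread("pics/top3.png")[172:256,245:425]; b=cv2.imread("pics/scene3.png")[150:320,230:420]
cv2.imwrite("pics/c3.png",np.vstack([cv2.resize(a,(600,280)),cv2.copyMakeBorder(cv2.resize(b,(358,320)),0,0,0,242,cv2.BORDER_CONSTANT)]))
E
```

```text
t 7.30 pos [497.7 -48.5  99. ] rpy [-179.93    0.19   -3.45] F [ 0.2  0.2 -0.2] M [-0.01 -0.03 -0.  ] w 50.0 q [-0.34  0.61  0.43  2.06 -0.46  0.57  0.36]
need mm [ 0.8  2.  43. ] deg [-0.08  0.19 -0.95]
top
scene
flange n 415 x [-54.8 -51.6  -2.1] y [-45.6   1.2  46.7] x0 -37.6 slope -0.015
```

View pics/c3.png

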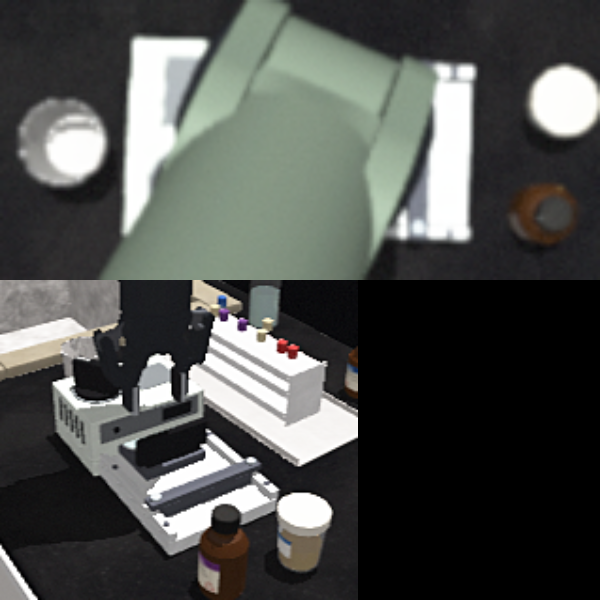

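The fingertips, at crop (135,408) and (180,400), hang over the gap between the reader face and the flange. I lower into it with small steps.

Request:
arm_command(targets=[[0.8,3,10,0,0,-1],[0,0,10,0,0,0],[0,0,8,0,0,0],[0,0,5,0,0,0],[0,0,5,0,0,0]])

```text
clock: 7.9
position: [0.4996, -0.0515, 0.0603]
tool_rot: [-3.14, 0.0, -0.042]
force: [0.6, -0.1, -0.1]
grip_width: 0.0508
```

```bash
python3 d.py .4982 -.0505 .056 -2.5
```

```text
t 7.90 pos [499.6 -51.5  60.3] rpy [-179.91    0.     -2.41] F [ 0.6 -0.1 -0.1] M [ 0.01 -0.03  0.03] w 50.8 q [-0.28  0.67  0.36  2.07 -0.5   0.49  0.41]
need mm [-1.5 -1.   4.3] deg [-0.09  0.    0.09]
```

Request:
arm_command(targets=[[-1.5,0,5,0,0,0],[0,4,0,0,0,0],[0,2,0,0,0,0],[0,1.5,0,0,0,0],[0,1,0,0,0,0],[0,1,0,0,0,0]])

```text
clock: 8.5
position: [0.4976, -0.0619, 0.0549]
tool_rot: [-3.14, -0.0, -0.043]
force: [0.7, 0.3, -0.2]
grip_width: 0.0505
```

```bash
python3 d.py .4982 -.0605 .056 -2.5
```

```text
t 8.50 pos [497.6 -61.9  54.9] rpy [-1.7991e+02 -1.0000e-02 -2.4400e+00] F [ 0.7  0.3 -0.2] M [ 0.16  0.04 -0.01] w 50.5 q [-0.25  0.68  0.35  2.07 -0.5   0.47  0.44]
need mm [ 0.5 -1.5 -1.1] deg [-0.09 -0.01  0.06]
```

Request:
arm_command(targets=[[0,1,0,0,0,0],[0,1.5,0,0,0,0],[0,1.5,0,0,0,0],[0,1.5,0,0,0,0]])

```text
clock: 8.9
position: [0.4975, -0.0674, 0.0551]
tool_rot: [-3.14, -0.0, -0.042]
force: [-0.2, 1.4, -0.3]
grip_width: 0.0506
```

```bash
python3 d.py .4982 -.0605 .056 -2.5; python3 m.py 4
```

```text
t 8.90 pos [497.5 -67.4  55.1] rpy [-1.7988e+02 -2.0000e-02 -2.4000e+00] F [-0.2  1.4 -0.3] M [ 0.14 -0.01 -0.  ] w 50.6 q [-0.24  0.68  0.35  2.07 -0.5   0.48  0.45]
need mm [ 0.4 -6.9 -0.9] deg [-0.12 -0.02  0.1 ]
top
scene
flange n 463 x [-60.8 -55.6  -2.2] y [-41.9  -3.3  47.8] x0 -46.2 slope 0.011
```

Request:
arm_command(targets=[[0,2,0,0,0,0],[0,3,0,0,0,0],[0,3,0,0,0,0],[0,3,0,0,0,0],[0,3,0,0,0,0],[0,3,0,0,0,0],[0,3,0,0,0,0],[0,2,0,0,0,0]])

```text
clock: 9.8
position: [0.4966, -0.0914, 0.0551]
tool_rot: [-3.14, -0.001, -0.042]
force: [-0.9, 1.5, 1.1]
grip_width: 0.0502
```

```bash
python3 d.py .4965 -.1065 .056 -2.5; python3 m.py 5
```

```text
t 9.80 pos [496.6 -91.4  55.1] rpy [-1.7988e+02 -3.0000e-02 -2.4200e+00] F [-0.9  1.5  1.1] M [ 0.29 -0.07 -0.01] w 50.2 q [-0.19  0.68  0.35  2.06 -0.49  0.48  0.49]
need mm [ 0.6 15.1 -1. ] deg [-0.12 -0.03  0.08]
top
scene
flange n 463 x [-84.8 -81.1  -2.5] y [-43.5   3.4  46.4] x0 -72.0 slope 0.092
```

Request:
arm_command(targets=[[0,2,0,0,0,0],[0,2,0,0,0,0],[0,2,0,0,0,0],[0,2,0,0,0,0],[0,1.5,0,0,0,0],[0,1,0,0,0,0]])

```text
clock: 10.5
position: [0.4961, -0.1023, 0.055]
tool_rot: [-3.139, -0.001, -0.042]
force: [0.2, 1.9, 0.6]
grip_width: 0.0501
```

```bash
python3 d.py .4965 -.1065 .056 -2.5; python3 m.py 6
python3 - <<'E'
import cv2,numpy as np
b=cv2.imread("pics/scene6.png")[195:295,250:390]
cv2.imwrite("pics/c6.png",cv2.resize(b,(770,550),interpolation=cv2.INTER_CUBIC))
E
```

```text
t 10.50 pos [ 496.1 -102.3   55. ] rpy [-1.7987e+02 -3.0000e-02 -2.4000e+00] F [0.2 1.9 0.6] M [ 0.31 -0.05 -0.02] w 50.1 q [-0.17  0.68  0.35  2.06 -0.49  0.48  0.5 ]
need mm [ 0.6  4.2 -1. ] deg [-0.13 -0.03  0.1 ]
top
scene
flange n 464 x [-95.7 -92.   -2.4] y [-41.7   6.   47.3] x0 -83.1 slope 0.285
```

View pics/c6.png

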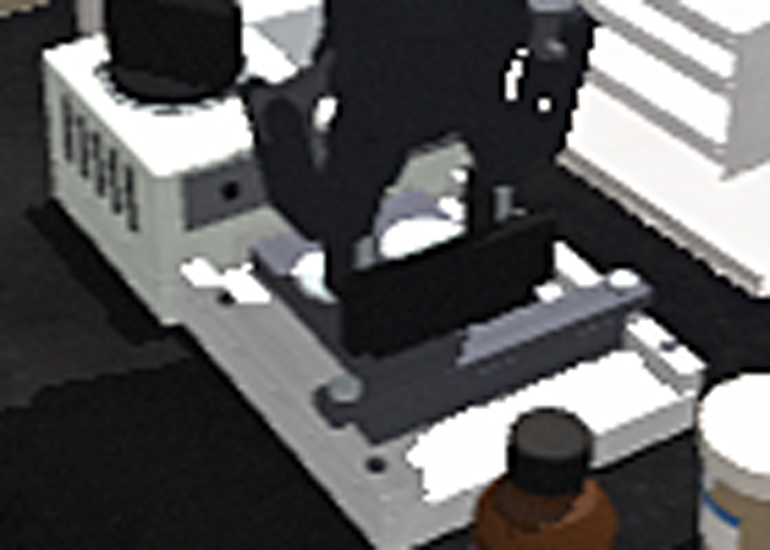

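The flange, at crop (345..555, 215..355), sits parallel to and just behind the end-stop bar, with a few millimetres left. I creep forward until the force rises.

Request:
arm_command(targets=[[0,1,0,0,0,0],[0,0.8,0,0,0,0],[0,0.8,0,0,0,0]])

```text
clock: 10.9
position: [0.496, -0.1049, 0.055]
tool_rot: [-3.139, -0.001, -0.042]
force: [-1.0, 0.9, -0.4]
grip_width: 0.0506
```

Request:
arm_command(targets=[[0,0.7,0,0,0,0],[0,0.7,0,0,0,0]])

```text
clock: 11.1
position: [0.496, -0.1064, 0.055]
tool_rot: [-3.139, -0.001, -0.042]
force: [-0.5, 1.4, 1.2]
grip_width: 0.0504
```

Request:
arm_command(targets=[[0,0.7,0,0,0,0]])

```text
clock: 11.2
position: [0.496, -0.1071, 0.055]
tool_rot: [-3.139, -0.001, -0.041]
force: [-0.2, 1.9, 0.2]
grip_width: 0.0509
```

Request:
arm_command(targets=[[0,0.6,0,0,0,0]])

```text
clock: 11.3
position: [0.4959, -0.1077, 0.055]
tool_rot: [-3.139, -0.0, -0.041]
force: [-0.0, 0.8, 0.5]
grip_width: 0.0507
```

Request:
arm_command(targets=[[0,0.6,0,0,0,0]])

```text
clock: 11.4
position: [0.4959, -0.1084, 0.055]
tool_rot: [-3.139, -0.0, -0.042]
force: [0.2, 1.9, 1.5]
grip_width: 0.0504
```

Request:
arm_command(targets=[[0,0.6,0,0,0,0]])

```text
clock: 11.5
position: [0.4959, -0.1091, 0.055]
tool_rot: [-3.139, -0.001, -0.042]
force: [0.3, 2.1, 0.7]
grip_width: 0.0501
```

Request:
arm_command(targets=[[0,0.5,0,0,0,0]])

```text
clock: 11.6
position: [0.4958, -0.1094, 0.055]
tool_rot: [-3.139, -0.0, -0.042]
force: [0.2, 5.9, 4.1]
grip_width: 0.0505
```

Request:
arm_command(targets=[[0,0.5,0,0,0,0]])

```text
clock: 11.7
position: [0.4959, -0.1095, 0.0551]
tool_rot: [-3.138, -0.0, -0.041]
force: [0.2, 5.4, 4.6]
grip_width: 0.0505
```

```bash
python3 d.py .4965 -.1065 .056 -2.5; python3 m.py 7
python3 - <<'E'
import cv2,numpy as np
b=cv2.imread("pics/scene7.png")[230:280,295:375]
cv2.imwrite("pics/c7.png",cv2.resize(b,(800,500),interpolation=cv2.INTER_CUBIC))
E
```

```text
t 11.70 pos [ 495.9 -109.5   55.1] rpy [-1.7981e+02 -2.0000e-02 -2.3700e+00] F [0.2 5.4 4.6] M [ 1.26  0.09 -0.19] w 50.5 q [-0.15  0.68  0.34  2.05 -0.49  0.48  0.52]
need mm [ 0.5 -3.  -0.9] deg [-0.19 -0.02  0.13]
top
scene
flange n 468 x [-102.5  -98.7   -2.6] y [-41.9   5.1  46.6] x0 -89.7 slope 0.272
```

View pics/c7.png

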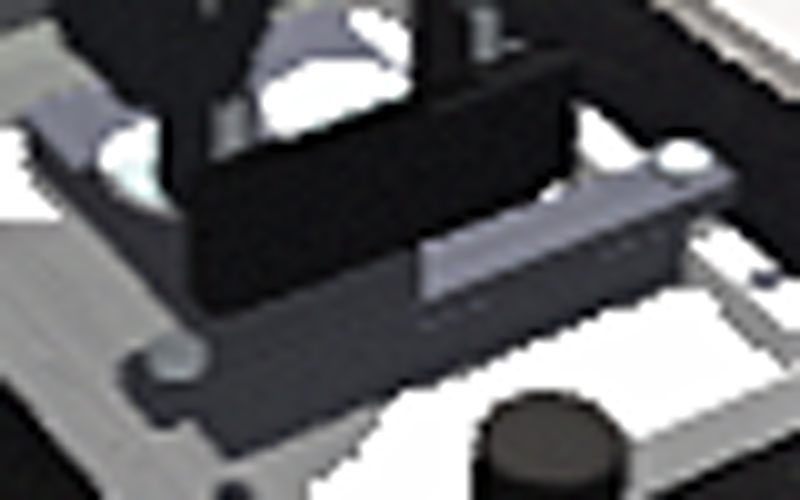

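The force rose from 2 N to 6 N and motion stopped. The flange measures at about -95 mm, so the front edge is at about -106 mm against a stop measured at about -105 mm. I back off and lift away.

Request:
arm_command(targets=[[0,-1,0,0,0,0],[0,-2,0,0,0,0],[0,-4,0,0,0,0],[0,-2,0,0,0,0],[0,0,-10,0,0,0],[0,0,-25,0,0,0],[0,0,-35,0,0,0],[0,0,-40,0,0,0]])

```text
clock: 12.6
position: [0.4936, -0.1007, 0.1662]
tool_rot: [-3.14, 0.008, -0.043]
force: [1.5, -0.4, -0.0]
grip_width: 0.0504
```

Request:
arm_command(targets=[[-30,-35,-20,0,0,0],[-30,-35,0,0,0,0],[-30,-35,0,0,0,0],[-30,-35,0,0,0,0],[-10,-45,0,0,0,0],[0,-45,0,0,0,0],[0,-45,0,0,0,0],[0,0,0,0,0,0]])

```text
clock: 13.4
position: [0.3738, 0.1867, 0.1972]
tool_rot: [-3.133, -0.005, -0.048]
force: [0.3, -0.1, 0.4]
grip_width: 0.0504
```

```bash
python3 d.py .4965 -.1065 .056 -2.5; python3 m.py 8
python3 - <<'E'
from m import *
f=bot.grab_frame("top")
P=rf(cloud(f)); q=P[(f["depth"].ravel()>0)&(np.hypot(P[:,0]-.063,P[:,1]-.036)<.04)&(P[:,2]>.1)&(P[:,2]<.125)]
if len(q)>20: print("knob",len(q),cv2.minAreaRect((q[:,:2]*1000).astype(np.float32)))
c=f["color"].mean(2)
for r in(200,207,214,221): 
    w=rf(pts(f,[(u,r) for u in range(326,380)],.04)); print(r,[(int(1000*a),int(b)) for a,b in zip(w[:,0],c[r,326:380])])
a=f["color"][172:256,245:425,::-1]; b=cv2.imread("pics/scene8.png")[150:320,230:420]
cv2.imwrite("pics/c8.png",np.hstack([cv2.resize(a,(480,224),interpolation=cv2.INTER_CUBIC),cv2.resize(b,(250,224))]))
E
```

```text
t 13.40 pos [373.8 186.7 197.2] rpy [-179.49   -0.26   -2.75] F [ 0.3 -0.1  0.4] M [-0.1   0.01 -0.02] w 50.4 q [-1.04  0.31  0.54  2.2  -0.25  0.69 -0.38]
need mm [136.  288.3 139.3] deg [-0.51 -0.26 -0.24]
top
flange n 130 x [-99.2 -93.8 -89.6] y [-37.5   3.1  41.1] x0 -94.0 slope 0.007
scene
flange n 431 x [-102.3  -99.4   -2.1] y [-47.8   1.5  44.7] x0 -73.3 slope -0.081
knob 144 ((63.46210479736328, 35.888954162597656), (59.8709716796875, 14.06385326385498), 35.1071891784668)
200 [(3, 254), (1, 247), (-1, 225), (-3, 253), (-6, 255), (-9, 255), (-11, 246), (-14, 235), (-16, 236), (-19, 238), (-22, 237), (-24, 238), (-27, 237), (-29, 237), (-32, 237), (-34, 241), (-37, 242), (-40, 240), (-42, 237), (-45, 238), (-47, 241), (-50, 247), (-53, 248), (-55, 248), (-58, 248), (-60, 249), (-63, 247), (-66, 250), (-68, 255), (-71, 255), (-73, 255), (-76, 255), (-79, 255), (-81, 255), (-84, 255), (-86, 255), (-89, 215), (-92, 107), (-94, 63), (-97, 70), (-99, 134), (-102, 200), (-105, 136), (-107, 123), (-110, 134), (-112, 131), (-115, 130), (-118, 138), (-120, 208), (-123, 255), (-125, 255
[... 1303 characters left out ...]
, 254), (-129, 254), (-132, 254), (-134, 254)]
221 [(1, 242), (0, 226), (-3, 255), (-6, 255), (-8, 255), (-11, 204), (-13, 134), (-16, 132), (-19, 135), (-21, 134), (-24, 133), (-26, 132), (-29, 162), (-31, 238), (-34, 255), (-37, 254), (-39, 254), (-42, 253), (-44, 253), (-47, 253), (-50, 253), (-52, 253), (-55, 254), (-57, 254), (-60, 255), (-62, 228), (-65, 152), (-68, 130), (-70, 131), (-73, 130), (-75, 132), (-78, 130), (-81, 131), (-83, 131), (-86, 123), (-88, 85), (-91, 44), (-94, 58), (-96, 59), (-99, 56), (-101, 77), (-104, 102), (-106, 127), (-109, 133), (-112, 131), (-114, 128), (-117, 133), (-119, 179), (-122, 249), (-125, 255), (-127, 254), (-130, 254), (-132, 254), (-135, 254)]
```

View pics/c8.png

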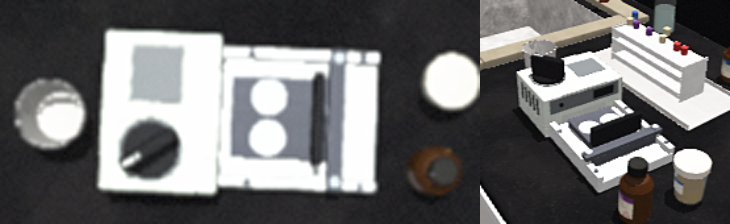

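The slider's flange, at crop (318,120), lies parallel to the stop bar with its front edge against it. The plate's tail is clear of the face at about -11 mm and the knob is back at its first angle. The cup, bottle and tumbler are where they were. I hand the job in.

```bash
python3 -c "
from workcell import bot; print(bot.job_done()); print(bot.observe()['clock'])"
```

```text
the job is handed in; nothing more can be done
None
the job is handed in; nothing more can be done
```

The slider is out of its channel and lying against the end stop, and I handed the job in at about 13.6 s of the 61 s allowed. No verdict was reported.

**What I did:** I gripped the knob, turned it clockwise to its stop and opened the gripper so it sprang back on its own. The moment at the stop rose to 0.5 N m, and the slider came out about 39 mm. I then hooked two spread fingers low behind the flange and drew the slider out at about 2 N. It met the end stop at about 6 N, and I backed the fingers off and lifted clear.

**Last checks:**

| Check | Result |
|---|---|
| Knob bar angle | 35.1° now, 34.8° at the start |
| Slider front edge (reader x) | about -105 mm, with the stop face at -104 to -105 mm |
| Slider tail | about 10 mm clear of the reader face |
| Skew from the flange slope | under about 0.01 rad in the top view |
| Cup, bottle and tumbler | looked unmoved in the last picture; I did not measure them |
| Robot | clear of everything |

**Disagreement:** the flange slopes from the scene camera (up to 0.29) were mixed with pixels from other dark parts, so I ignored them and used the top view.

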